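# Vent the air cylinder, draw its piston rod half-way and hold it

### The arm

A 6-joint arm with a two-finger parallel gripper is mounted at the origin on a cart in front of the work surface, level with it; the furniture and walls round the work are solid. World frame = base frame: x ahead of the robot, y to its left, z up, the work surface at z = 0. Lengths are in mm, angles in rad, forces in N, time in s.
With the tool pointing down it reaches from about 275 to 1000 mm from the base axis. Payload 8.4 kg.
Tool frame: the origin (TCP) lies midway between the tips of the shut fingers; the grasp point (between the pads) lies 19 mm behind it; z points along the fingers, y is the direction in which the jaws open and shut (so a half turn about z gives the same grasp; the last joint's range is limited). The gripper opens to 85 mm and grips with 20 to 120 N. Pads are 22 mm wide; open, the fingers measure 114 mm over their backs; the gripper's body (76 mm by 85 mm) begins 54 mm behind the grasp point. The pads swing forward as they close: fully open they stand 13 mm farther back than shut.
Start: joints at [1.271, 0.353, 1.633, -0, 1.155, -0.002], TCP at [183.385, 597.493, 231.281] pointing down, gripper open.
Joint ranges: [-2.63, 2.63], [-0.92, 2.1], [0.06, 2.66], [-1.3, 4.44], [0, 2.69], [-3.02, 3.02]. Speed limits (rad/s): [2.22, 2.22, 2.79, 3.14, 3.14, 3.14].

### API

Orientations are given as [roll, pitch, yaw] about the fixed x, y, z axes, in that order (R = Rz(yaw) Ry(pitch) Rx(roll)).
In Python, from rig import * gives the robot as it stands.
- The arm moves only by the tool play_rows, never from a script. Its argument "moves" is a list of rows, each a list of 3 entries, a list of its own where there are three numbers: the shift along the tool's x, y, z in m, then the turn, a rotation vector about the tool's x, y, z in rad, then the opening in per cent of the stroke, from 0 (shut) to 100 (fully open). In form: [[[x, y, z], [rx, ry, rz], fingers], ...]. A call has 1 to 20 rows; each row shifts and turns the commanded pose from where the row before left it, along the tool's axes as they then stand; what a row does not reach is not made up. A row lasts 1/10 s, in which the tool goes at most 50 mm and 8.59 degrees, less where a joint would pass 70% of its speed; a pose out of reach is approached as far as the arm can. A call is refused whole if a number of a shift passes 0.05 or a number of a turn 0.15, either way. A call with a gripper value outside its range is refused whole. The fingers move at their own pace and stop on an object; "squeeze" is the grip in N (left out, the last holds). Time passes only in rows, so rows that do not move let the fingers close. It gives the time, the measured TCP pose, the force and the opening at its end, in the units of the state.
- sense(): the state, without advancing time (a new reading comes with each control period).
- grab_frame(name): name is "side" or "top" or "wrist"; returns a dict with "pixels" (384x512x3 uint8, red, green, blue), "intrinsics" (3x3 intrinsics, pixels), "R" (3x3) and "t" (3): a world point X has camera coordinates R X + t. Camera axes: x right, y down, z forward; pixel columns grow to the right and rows downward; lengths in mm; the calibration is good to about 2 mm. The wrist camera is an equidistant fisheye: a pixel r from the principal point sees the ray r / f radians off the axis. A picture is of the moment at which its call begins. There is no depth.
- sign_off(): hands the job in, once; it reports no verdict.
The state is a dict: "clock": time; "qpos": joint angles; "qvel": joint speeds; "joint_efforts": joint torques, N m; "eef_pos": TCP position; "tcp_rot": TCP orientation; "contact_force": force on the tool from outside, world axes, zero at the start; "wrist_torque": the same for the moment, N m; "opening": opening from 0.0 (shut) to 1.0 (fully open).
Only numpy, scipy, OpenCV 4.12 (cv2) and the standard library are available. Lean on these libraries where they do the work, as an engineer would, in place of code of your own. Each camera call takes 0.05 s, during which the arm holds its last target. There are 200 camera calls.

### The job

Vent the small air cylinder on the plate by twisting its spring-return vent key clockwise (seen from above) to its stop, and let go so that it springs back. Then take hold of the piston rod (the one with the dark round head) and draw it straight out along its leaning bore by 40 mm, until the groove round the rod is level with the bore's mouth, never pulling it right out, and finish while still holding it there. Leave the grease pot, oil bottle, bead jar and little wooden stud where they stand.

Things in the scene. Friction and masses are not known exactly. Their poses are not given: they have to be found in the camera images.
- cylinder: fixed square bare-metal barrel, 46 x 46 x 80 mm, between two cheeks on a metal plate (250 x 130 x 12 mm). It leans 0.35 rad from upright, open end towards the plate's near edge. Origin: centre of the bore's mouth in its top face, about 103 mm above the desk; z points out of the bore along its axis, y along the plate towards the vent key, x to the plate's far side. Bore 17.2 mm wide.
- rod_grip (a point): centre of the piston rod's dark round head (24 mm across, 30 mm tall; under it a 15 mm neck, 11 mm long, and a 24 mm collar, 6 mm thick, resting on the barrel's mouth when the rod is fully in). z points along the rod out of the bore. Fully in, this point is on the bore's axis 32 mm beyond the mouth; drawn 40 mm, 72 mm beyond.
- rod: the loose steel piston rod: 16 mm thick, reaching 74 mm into the bore, 0.17 to 0.35 kg; it slides back in if let go. A thin dark groove runs round it 40 mm below its collar. Origin: centre of the collar's underside (at the bore's mouth when fully in); z along the rod, out of the bore.
- vent_key_grip (a point): centre of the vent key's black bar, on the key's upright turning axis, about 94 mm above the desk. The bar is 10 mm thick along this point's x, 44 mm long along its y, 28 mm tall; 18 mm of disc and stem lie between it and the grey valve block (44 x 44 mm, top 62 mm above the desk). It stands 140 mm from the barrel along the plate's long side.
- vent_key (a joint): turn of the vent key (rad): 0 at rest, growing clockwise seen from above to a hard stop at 1.0; a spring (0.03 N m at rest, 0.08 N m at the stop) brings it back when let go.
- grease_pot: low grey grease tin, 57 mm across, 32 mm tall, on the desk behind the plate; origin at its underside. Leave alone.
- oil_dropper: small dark oil bottle with a red needle cap, 30 mm across, 104 mm tall, on the desk behind the barrel; origin at its underside. Leave alone.
- stud: little wooden-coloured furniture stud, 23 mm across, 14 mm tall, lying on the plate between key and barrel; origin at its underside. Leave alone.
- bead_jar: small jar of brass beads with black cap, 46 mm across, 74 mm tall, on the pine counter to the left; origin at its underside. Leave alone.
Mind the look-alikes: they are no part of the job. What is meant by the rod is not red, and is the larger of those in its own colour.

How it is judged:
By the outcome, as a careful person would: the job done as asked, in the order asked, and still so for the second after the job is handed in, while the arm keeps its last pose, push and grip.
It also fails if it takes over 54 s, if anything falls off the work surface, if the arm or the gripper's body presses on something with over 40 N, if the wrist force passes 120 N, or if a joint passes its speed limit or range.

## Working session

There is one attempt and no reset: what is moved stays moved. The work goes in short steps, Python scripts to look and compute and a tool call to move; the robot and the scene stay as the last step left them, time stands still between calls to the robot, and variables do not carry over. Pictures are saved under pics/ and viewed, about 8 in all and at most 12, crops included, and the job is handed in when it is done.

Besides the shell and the picture viewer there is one more tool, called after "Emit:" in YAML: its name, and indented under it one key for each argument. play_rows: Moves the arm, as the interface text tells. Its arguments: {"type":"object","properties":{"moves":{"type":"array"},"squeeze":{"type":"number"}},"required":["moves"]}

```bash
ls; mkdir -p pics; python3 - <<'E'
from rig import *
import cv2,numpy as np
print(sense())
ims=[]
for n in("side","top"):
    f=grab_frame(n); cv2.imwrite(f"pics/{n}0.png",cv2.cvtColor(f["pixels"],cv2.COLOR_RGB2BGR))
    np.savez(f"pics/{n}0.npz",**f); print(n,f["intrinsics"],-f["R"].T@f["t"],f["R"])
E
```

```text
pics
{'clock': 0.0, 'qpos': array([ 1.27059273e+00,  3.53693628e-01,  1.63416765e+00, -1.46002172e-06,
        1.15514555e+00, -2.41616214e-03]), 'qvel': array([-0.000354  ,  0.00102741, -0.00034561,  0.00144315,  0.00045975,
        0.00023443]), 'joint_efforts': array([-1.45331628e-04, -6.05238032e+01, -3.42078602e+01,  5.73000420e-05,
        8.99875537e-03,  1.74598597e-05]), 'eef_pos': array([183.24661876, 597.03048592, 230.51891521]), 'tcp_rot': array([-3.14017848e+00, -2.08200604e-06,  2.84380581e+00]), 'contact_force': array([ 0.79221246, -0.75216511,  0.05576427]), 'wrist_torque': array([-0.00973208, -0.0449832 , -0.02070812]), 'opening': 1.0015324577020892}
side [[407.33815367   0.         247.91293294]
 [  0.         407.33815367 191.63531727]
 [  0.           0.           1.        ]] [  -6.62184023 -215.70462016  976.93382307] [[ 0.02226897 -0.99966669 -0.01306149]
 [-0.85442025 -0.0122465  -0.51943821]
 [ 0.51910512  0.02272736 -0.85440818]]
top [[444.62394431   0.         252.95533788]
 [  0.         444.62394431 200.55349379]
 [  0.           0.           1.        ]] [ 459.74246705 -222.97822413 1504.81047802] [[-0.01626932 -0.99980191 -0.01146525]
 [-0.99840759  0.01686395 -0.05383198]
 [ 0.05401466  0.01057118 -0.99848418]]
```

View pics/side0.png

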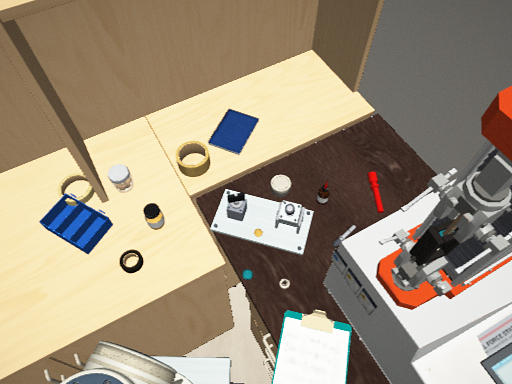

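View pics/top0.png

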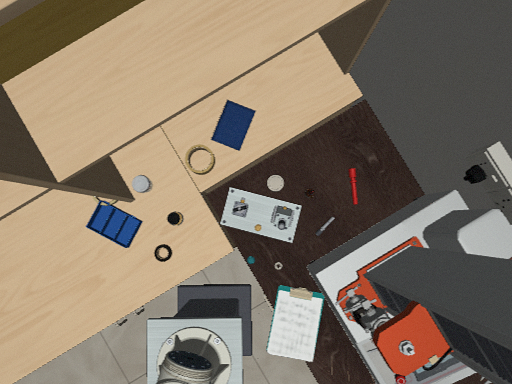

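```bash
cat > h.py <<'E'
import numpy as np,cv2
from scipy.spatial.transform import Rotation as Rn
from scipy.optimize import least_squares
def proj(f,X):
    c=f["R"]@np.asarray(X,float)+f["t"]; K=f["intrinsics"]; return (K@(c/c[2]))[:2]
def ray(f,p,fish=False):
    K=f["intrinsics"]; d=np.array([(p[0]-K[0,2])/K[0,0],(p[1]-K[1,2])/K[1,1],1.])
    if fish:
        r=np.hypot(d[0],d[1]); d=np.array([d[0]/max(r,1e-9)*np.sin(r),d[1]/max(r,1e-9)*np.sin(r),np.cos(r)])
    d=f["R"].T@d; return -f["R"].T@f["t"],d/np.linalg.norm(d)
def tri(rs):
    A=sum(np.eye(3)-np.outer(d,d) for o,d in rs); b=sum((np.eye(3)-np.outer(d,d))@o for o,d in rs)
    X=np.linalg.solve(A,b); return X,[round(float(np.linalg.norm(np.cross(X-o,d))),1) for o,d in rs]
def atz(r,z): o,d=r; return o+d*(z-o[2])/d[2]
E
python3 - <<'E'
from h import *
S=np.load("pics/side0.npz");T=np.load("pics/top0.npz")
for n,p in(("side",S),("top",T)): print(n,proj(p,[0,0,0]),proj(p,[183,597,231]))
a=cv2.imread("pics/side0.png")[165:285,190:350];b=cv2.imread("pics/top0.png")[165:285,205:365]
k=lambda i:cv2.resize(i,None,fx=5,fy=5,interpolation=cv2.INTER_CUBIC)
cv2.imwrite("pics/c1.png",k(a));cv2.imwrite("pics/c2.png",k(b))
for c in((229,190),(302,203),(296,241),(221,225)): print(atz(ray(T,c),12))
for c in((236,200),(290,207)): print(atz(ray(S,c),100))
E
```

```text
side [149.96071324 432.81698269] [-183.31335217  308.01814697]
top [193.4135419  363.91008324] [-28.34557208 326.57069191]
[ 577.46281875 -127.05443793   12.        ]
[ 529.49299177 -371.68547798   12.        ]
[ 402.69946278 -348.83456222   12.        ]
[460.17372432 -98.62263376  12.        ]
[ 501.37757836 -163.26062953  100.        ]
[ 483.44031459 -296.87346785  100.        ]
```

View pics/c1.png

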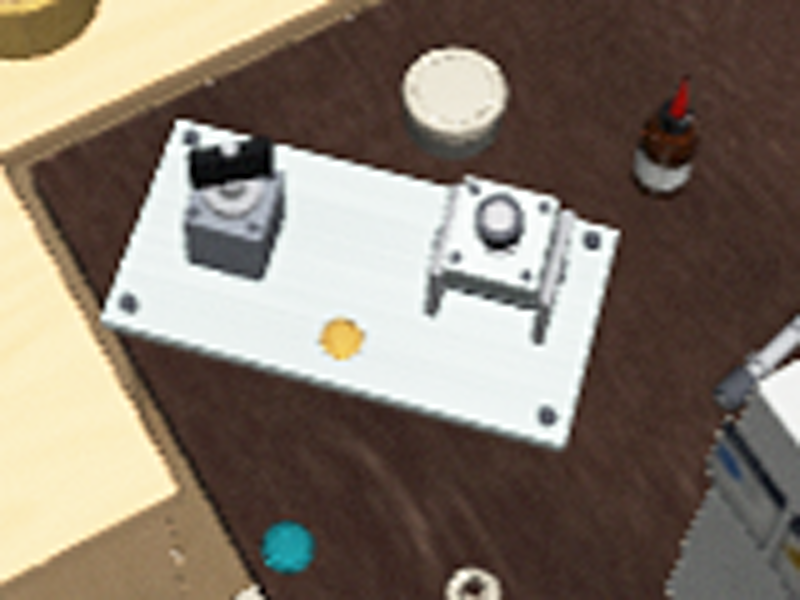

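View pics/c2.png

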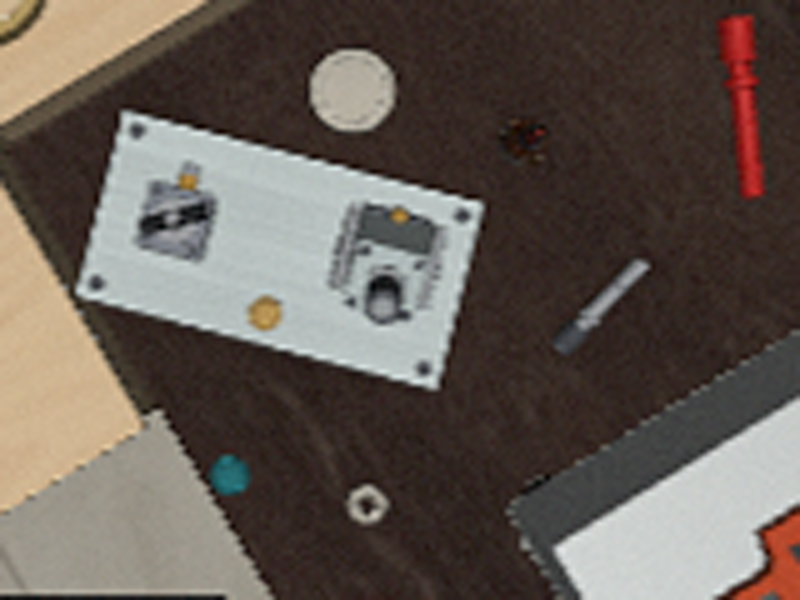

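```bash
python3 - <<'E'
from h import *
S=np.load("pics/side0.npz");T=np.load("pics/top0.npz")
s=lambda x,y:ray(S,(190+x/5,165+y/5)); t=lambda x,y:ray(T,(205+x/5,165+y/5))
for n,a,b in(("key",s(231,163),t(176,218)),("head",s(500,218),t(384,297)),("keyA",s(191,170),t(140,229)),("keyB",s(271,156),t(212,207)),("pl1",s(178,122),t(123,112)),("pl2",s(620,232),t(484,204)),("pl3",s(566,446),t(438,388)),("pl4",s(104,322),t(78,292)),("stud",s(342,335),t(265,312)),("pot",s(455,88),t(353,88)),("oil",s(678,105),t(525,138))):
    print(n,*tri([a,b]))
E
```

```text
key [ 511.03919308 -165.20207132   95.40306672] [2.0, 2.0]
head [ 459.02624347 -294.66248161  135.88369385] [1.2, 1.2]
keyA [ 504.36348659 -144.0408922    99.34057139] [0.4, 0.4]
keyB [ 517.79106647 -186.5515414    91.415622  ] [3.5, 3.5]
pl1 [ 586.20058782 -128.45348819   11.73565776] [0.7, 0.7]
pl2 [ 520.21719843 -369.94620285   11.58690239] [0.9, 0.9]
pl3 [ 397.58140438 -336.04903844    8.85458163] [1.6, 1.6]
pl4 [465.47718953 -95.50673431   5.19250799] [1.3, 1.3]
stud [ 450.22329798 -221.37746982   25.20436595] [1.2, 1.2]
pot [ 597.96858631 -282.24745695   31.74753071] [1.4, 1.4]
oil [ 559.27131196 -392.26064857   78.53770932] [0.8, 0.8]
```

```bash
cat >> h.py <<'E'
def plan(P,ypr_R,n=None,cur=None):
    """shift (in tool axes, m) after the turn has been done first, and turn vector"""
    from rig import sense
    s=sense() if cur is None else cur
    R0=Rn.from_euler("xyz",s["tcp_rot"]); w=(R0.inv()*ypr_R).as_rotvec()
    d=ypr_R.inv().apply(np.asarray(P)-s["eef_pos"])/1000
    print("turn",w.round(3),"then shift",d.round(4))
def down(yang): # tool pointing down, jaw axis y at world angle yang (deg)
    return Rn.from_euler("xyz",[np.pi,0,np.radians(yang+90)])
E
python3 -c "
from h import *
plan([490,-200,260],down(17.5))"
```

```text
turn [-0.001  0.001  0.968] then shift [-0.8524  0.0529 -0.0293]
```

Emit:
play_rows:
  moves:
    - [[0,0,0],[0,0,0.138],100]
    - [[0,0,0],[0,0,0.138],100]
    - [[0,0,0],[0,0,0.138],100]
    - [[0,0,0],[0,0,0.138],100]
    - [[0,0,0],[0,0,0.138],100]
    - [[0,0,0],[0,0,0.138],100]
    - [[0,0,0],[0,0,0.138],100]

```text
clock: 0.8
eef_pos: [183.3, 597.2, 230.8]
tcp_rot: [-3.141, 0.001, 1.872]
contact_force: [0.5, 0.6, 0.5]
opening: 1.003
```

Emit:
play_rows:
  moves:
    - [[-0.045,0.003,-0.0015],[0,0,0],100]
    - [[-0.045,0.003,-0.0015],[0,0,0],100]
    - [[-0.045,0.003,-0.0015],[0,0,0],100]
    - [[-0.045,0.003,-0.0015],[0,0,0],100]
    - [[-0.045,0.003,-0.0015],[0,0,0],100]
    - [[-0.045,0.003,-0.0015],[0,0,0],100]
    - [[-0.045,0.003,-0.0015],[0,0,0],100]
    - [[-0.045,0.003,-0.0015],[0,0,0],100]
    - [[-0.045,0.003,-0.0015],[0,0,0],100]
    - [[-0.045,0.003,-0.0015],[0,0,0],100]
    - [[-0.045,0.003,-0.0015],[0,0,0],100]
    - [[-0.045,0.003,-0.0015],[0,0,0],100]
    - [[-0.045,0.003,-0.0015],[0,0,0],100]
    - [[-0.045,0.003,-0.0015],[0,0,0],100]
    - [[-0.045,0.003,-0.0015],[0,0,0],100]
    - [[-0.045,0.003,-0.0015],[0,0,0],100]
    - [[-0.045,0.003,-0.0015],[0,0,0],100]
    - [[-0.045,0.003,-0.0015],[0,0,0],100]
    - [[-0.042,0.0,-0.0015],[0,0,0],100]

```text
clock: 2.7
eef_pos: [492.7, -200.4, 259.6]
tcp_rot: [-3.142, -0.0, 1.877]
contact_force: [0.9, 0.5, 0.4]
opening: 1.0
```

```bash
python3 - <<'E'
from rig import *
from h import *
s=sense();print(s["clock"],s["eef_pos"],s["tcp_rot"],s["qpos"],s["contact_force"])
f=grab_frame("wrist");cv2.imwrite("pics/w1.png",cv2.resize(cv2.cvtColor(f["pixels"],cv2.COLOR_RGB2BGR),None,fx=1.5,fy=1.5,interpolation=cv2.INTER_CUBIC));np.savez("pics/w1.npz",**f)
print(f["intrinsics"],-f["R"].T@f["t"],f["R"])
E
```

```text
2.7 [ 492.72759801 -200.44824057  259.58531428] [-3.14155254e+00 -1.26088138e-04  1.87730623e+00] [-3.89231912e-01  1.80367359e-01  1.80023069e+00  7.74844568e-05
  1.16110622e+00 -6.95772681e-01] [0.89498932 0.46613526 0.44025463]
[[297.31863964   0.         255.86211844]
 [  0.         297.31863964 192.98177246]
 [  0.           0.           1.        ]] [ 471.44407581 -129.25294094  401.31991712] [[ 9.53269130e-01  3.02121726e-01  6.54664284e-04]
 [ 2.88476218e-01 -9.10853768e-01  2.95172635e-01]
 [ 8.97743695e-02 -2.81190106e-01 -9.55443712e-01]]
```

View pics/w1.png

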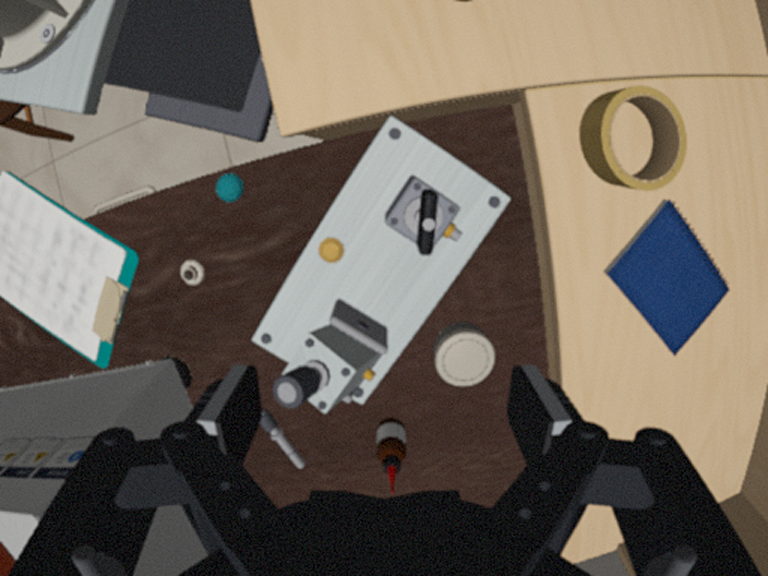

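```bash
python3 - <<'E'
from h import *
S=np.load("pics/side0.npz");T=np.load("pics/top0.npz");W=np.load("pics/w1.npz")
s=lambda x,y:ray(S,(190+x/5,165+y/5)); t=lambda x,y:ray(T,(205+x/5,165+y/5)); w=lambda x,y:ray(W,(x/1.5,y/1.5),True)
print("key top dot",tri([s(232,148),t(176,216),w(429,223)]),atz(w(429,223),108))
print("head top ctr",tri([s(500,205),t(382,300),w(289,392)]),atz(w(289,392),147))
a,b=atz(w(429,191),108),atz(w(426,253),108);print("bar",a,b,(a+b)/2,np.degrees(np.arctan2(*(a-b)[1::-1])),np.linalg.norm(a-b))
for n,c in(("1",(392,117)),("2",(510,199)),("3",(252,340))): print(n,atz(w(*c),12))
g=cv2.imread("pics/w1.png");k=lambda i:cv2.resize(i,None,fx=4,fy=4,interpolation=cv2.INTER_CUBIC)
cv2.imwrite("pics/c3.png",np.hstack([k(g[170:300-25,380:480]),k(g[320:425,260:360])]))
E
```

```text
key top dot (array([ 513.22429388, -164.76652769,  105.49969444]), [0.9, 3.1, 2.2]) [ 513.68664391 -162.39633774  108.        ]
head top ctr (array([ 457.60611529, -292.55963893,  147.91008045]), [1.5, 1.5, 1.8]) [ 456.74906403 -291.28286462  147.        ]
bar [ 506.85689517 -142.10598649  108.        ] [ 518.3766564 -182.4186001  108.       ] [ 512.61677579 -162.2622933   108.        ] 105.94785523087592 41.92626520745406
1 [468.09847527 -94.6360502   12.        ]
2 [ 590.03338247 -129.03662731   12.        ]
3 [ 400.46931596 -332.30034646   12.        ]
```

View pics/c3.png

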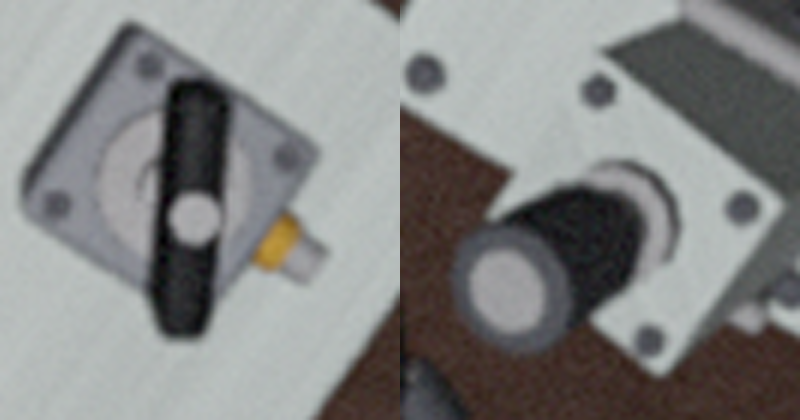

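```bash
python3 -c "
from h import *
plan([513,-164,78],down(16))"
```

```text
turn [0.001 0.004 0.027] then shift [0.0348 0.029  0.182 ]
```

Emit:
play_rows:
  moves:
    - [[0.035,0.029,0],[0,0.004,0.027],60]
    - [[0,0,0.035],[0,0,0],60]
    - [[0,0,0.035],[0,0,0],60]
    - [[0,0,0.035],[0,0,0],60]
    - [[0,0,0.03],[0,0,0],60]
    - [[0,0,0.025],[0,0,0],60]
    - [[0,0,0.022],[0,0,0],60]
    - [[0,0,0],[0,0,0],60]
  squeeze: 25

```text
clock: 3.55
eef_pos: [506.9, -154.7, 75.0]
tcp_rot: [-3.137, -0.007, 1.851]
contact_force: [-0.3, -0.2, 0.7]
opening: 0.6
```

```bash
python3 - <<'E'
from rig import *
from h import *
s=sense();print(s["clock"],s["eef_pos"],s["tcp_rot"],s["contact_force"],s["opening"])
f=grab_frame("wrist");cv2.imwrite("pics/w2.png",cv2.resize(cv2.cvtColor(f["pixels"],cv2.COLOR_RGB2BGR),None,fx=1.5,fy=1.5,interpolation=cv2.INTER_CUBIC));np.savez("pics/w2.npz",**f)
E
```

```text
3.55 [ 506.85101144 -154.74841553   75.02432901] [-3.13675659 -0.00711569  1.85077008] [-0.30273281 -0.23005102  0.7158351 ] 0.5997690659030912
```

View pics/w2.png

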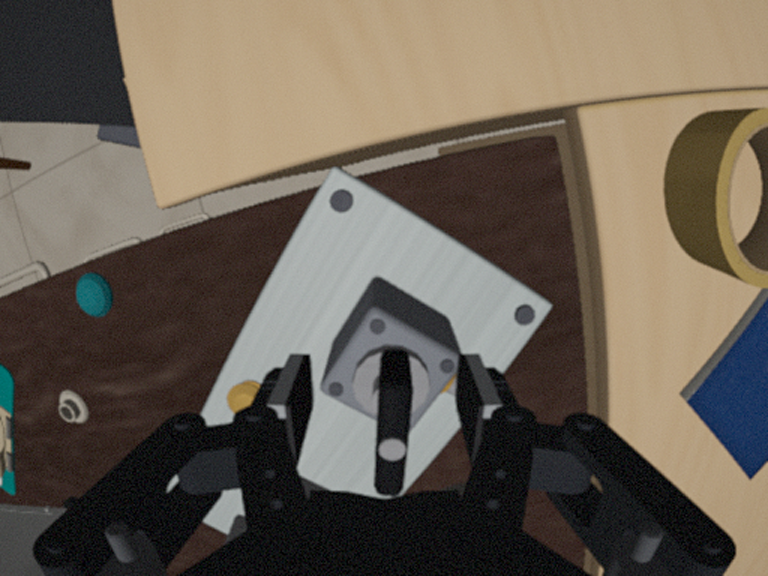

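```bash
python3 - <<'E'
from h import *
W=np.load("pics/w2.npz");W1=np.load("pics/w1.npz");w=lambda x,y:ray(W,(x/1.5,y/1.5),True)
d=atz(w(391,450),108);print("dot",d)
a,b=atz(w(397,352),108),atz(w(389,492),108);print("bar",a,b,np.degrees(np.arctan2(*(a-b)[1::-1])),np.linalg.norm(a-b))
print(tri([w(391,450),ray(W1,(429/1.5,224/1.5),True)]))
plan([513,-163,77],down(16))
E
```

```text
dot [ 513.22706682 -163.54674771  108.        ]
bar [ 505.40987392 -131.42613462  108.        ] [ 517.62901847 -180.61982249  108.        ] 103.94930776229852 50.688523552548745
(array([ 513.43009655, -162.99353361,  108.7385597 ]), [0.4, 0.4])
turn [-0.003 -0.006  0.001] then shift [-0.009   0.0026 -0.0003]
```

Emit:
play_rows:
  moves:
    - [[-0.009,0.003,0],[-0.003,-0.006,0],60]
    - [[0,0,0],[0,0,0],60]
    - [[0,0,0],[0,0,0],60]

```text
clock: 3.9
eef_pos: [515.5, -163.9, 78.9]
tcp_rot: [3.137, 0.003, 1.85]
contact_force: [-0.2, -0.2, -0.2]
opening: 0.599
```

Emit:
play_rows:
  moves:
    - [[0,-0.002,0.002],[0.003,0,0],60]
    - [[0,0,0],[0,0,0],60]

```text
clock: 4.1
eef_pos: [512.3, -163.9, 75.9]
tcp_rot: [-3.141, 0.002, 1.851]
contact_force: [-0.3, 0.1, 0.1]
opening: 0.599
```

Emit:
play_rows:
  moves:
    - [[0,0,0],[0,0,0],0]
    - [[0,0,0],[0,0,0],0]
    - [[0,0,0],[0,0,0],0]
    - [[0,0,0],[0,0,0],0]
    - [[0,0,0],[0,0,0],0]
    - [[0,0,0],[0,0,0],0]

```text
clock: 4.7
eef_pos: [512.3, -163.9, 75.8]
tcp_rot: [-3.141, 0.002, 1.851]
contact_force: [-3.7, -1.8, 5.3]
opening: 0.134
```

Emit:
play_rows:
  moves:
    - [[0,0,0],[0,0,0.1],0]
    - [[0,0,0],[0,0,0.1],0]
    - [[0,0,0],[0,0,0.1],0]
    - [[0,0,0],[0,0,0.1],0]
    - [[0,0,0],[0,0,0.1],0]
    - [[0,0,0],[0,0,0.1],0]
    - [[0,0,0],[0,0,0.1],0]
    - [[0,0,0],[0,0,0.1],0]
    - [[0,0,0],[0,0,0.1],0]
    - [[0,0,0],[0,0,0],0]
    - [[0,0,0],[0,0,0],0]
  squeeze: 35

```text
clock: 5.8
eef_pos: [511.2, -163.7, 75.8]
tcp_rot: [-3.141, 0.003, 0.951]
contact_force: [-8.6, -0.9, 10.3]
opening: 0.126
```

```bash
python3 -c "
from rig import *
s=sense();print(s['wrist_torque'],s['contact_force'],s['tcp_rot'],s['opening'])"
```

```text
[-0.12036695  1.31905461  0.05367634] [-8.59819503 -0.90977874 10.29353492] [-3.14056259e+00  2.58406072e-03  9.50837519e-01] 0.12635322908162472
```

Emit:
play_rows:
  moves:
    - [[0,0,0],[0,0,0.05],0]
    - [[0,0,0],[0,0,0.05],0]
    - [[0,0,0],[0,0,0.04],0]
    - [[0,0,0],[0,0,0],0]
    - [[0,0,0],[0,0,0],0]

```text
clock: 6.3
eef_pos: [511.0, -163.6, 75.7]
tcp_rot: [-3.141, 0.003, 0.811]
contact_force: [-9.0, -0.7, 10.1]
opening: 0.125
```

```bash
python3 -c "
from rig import *
s=sense();print(s['wrist_torque'],s['contact_force'],s['tcp_rot'],s['opening'])"
```

```text
[-0.011292    1.37725805  0.12773013] [-8.96953236 -0.74898228 10.09052525] [-3.14051137e+00  2.80024194e-03  8.10988560e-01] 0.12529962696507835
```

Emit:
play_rows:
  moves:
    - [[0,0,0],[0,0,0.05],0]
    - [[0,0,0],[0,0,0],0]
    - [[0,0,0],[0,0,0],0]

```text
clock: 6.6
eef_pos: [511.0, -163.6, 75.7]
tcp_rot: [-3.141, 0.003, 0.761]
contact_force: [-8.8, -0.1, 10.3]
opening: 0.128
```

```bash
python3 - <<'E'
from rig import *
from h import *
s=sense();print(s['wrist_torque'],s['contact_force'],s['tcp_rot'],s['opening'])
f=grab_frame("wrist");g=cv2.cvtColor(f["pixels"],cv2.COLOR_RGB2BGR)[180:384,130:386];cv2.imwrite("pics/w3.png",cv2.resize(g,None,fx=2.5,fy=2.5,interpolation=cv2.INTER_CUBIC))
E
```

```text
[-0.03898193  1.44890211  0.18942152] [-8.79660325 -0.07871106 10.33497141] [-3.14058141e+00  2.88514139e-03  7.61172062e-01] 0.1277284317778188
```

View pics/w3.png

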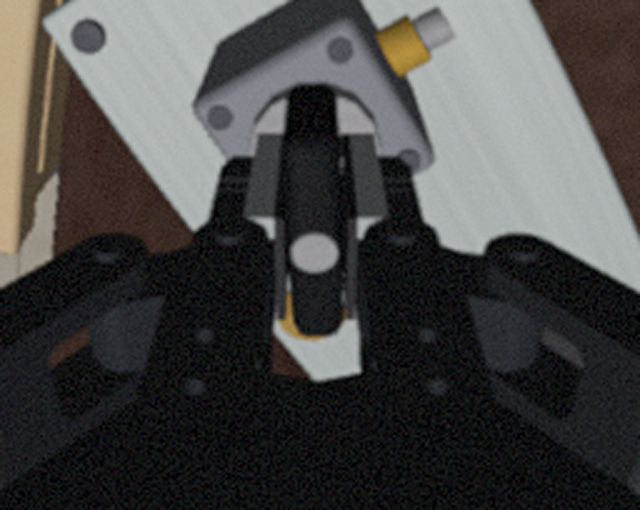

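Emit:
play_rows:
  moves:
    - [[0,0,0],[0,0,0],100]
    - [[0,0,0],[0,0,0],100]
    - [[0,0,0],[0,0,0],100]
    - [[0,0,0],[0,0,0],100]
    - [[0,0,0],[0,0,0],100]
    - [[0,0,0],[0,0,0],100]
    - [[0,0,0],[0,0,0],100]
    - [[0,0,0],[0,0,0],100]
    - [[0,0,-0.02],[0,0,0],100]
    - [[0,0,-0.03],[0,0,0],100]
    - [[0,0,-0.04],[0,0,0],100]
    - [[0,0,-0.04],[0,0,0],100]
    - [[0,0,-0.04],[0,0,0],100]
    - [[0,0,-0.02],[0,0,0],100]
    - [[0,0,0],[0,0,0],100]

```text
clock: 8.15
eef_pos: [514.3, -164.0, 269.2]
tcp_rot: [3.134, -0.002, 0.761]
contact_force: [0.1, 0.0, 0.2]
opening: 1.001
```

```bash
cat >> h.py <<'E'
def rodframe(psi=np.radians(-15.5),lean=.35):
    xf=np.array([np.cos(psi),np.sin(psi),0]);yp=np.array([-np.sin(psi),np.cos(psi),0])
    u=-np.sin(lean)*xf+np.array([0,0,np.cos(lean)]); xp=np.cross(yp,u)
    return xp,yp,u,Rn.from_matrix(np.array([yp,xp,-u]).T)
E
python3 - <<'E'
from h import *
from rig import sense
xp,yp,u,R=rodframe(); m=np.array([457.6,-292.6,147.9])-47*u; print(m,u)
plan(m+110*u,R); print(sense()["qpos"])
E
```

```text
[ 473.13005817 -296.9068663   103.7494825 ] [-0.33042677  0.09163545  0.93937271]
turn [-0.334  0.094 -0.534] then shift [-0.139  -0.0606  0.044 ]
[-0.31050511  0.18018878  1.77820316 -0.00178869  1.17597814  0.50020574]
```

Emit:
play_rows:
  moves:
    - [[0,0,0],[-0.0668,0.0188,-0.1068],100]
    - [[0,0,0],[-0.0668,0.0188,-0.1068],100]
    - [[0,0,0],[-0.0668,0.0188,-0.1068],100]
    - [[0,0,0],[-0.0668,0.0188,-0.1068],100]
    - [[0,0,0],[-0.0668,0.0188,-0.1068],100]
    - [[0,0,0],[0,0,0],100]
    - [[-0.028,-0.012,0.009],[0,0,0],100]
    - [[-0.028,-0.012,0.009],[0,0,0],100]
    - [[-0.028,-0.012,0.009],[0,0,0],100]
    - [[-0.028,-0.012,0.009],[0,0,0],100]
    - [[-0.027,-0.012,0.009],[0,0,0],100]
    - [[0,0,0],[0,0,0],100]
    - [[0,0,0],[0,0,0],100]

```text
clock: 9.45
eef_pos: [435.3, -286.8, 202.4]
tcp_rot: [2.8, -0.002, 1.296]
contact_force: [0.2, 1.1, 0.1]
opening: 0.999
```

```bash
python3 - <<'E'
from rig import *
from h import *
s=sense();print(s["clock"],s["eef_pos"],s["tcp_rot"],s["qpos"])
f=grab_frame("wrist");cv2.imwrite("pics/w4.png",cv2.resize(cv2.cvtColor(f["pixels"],cv2.COLOR_RGB2BGR),None,fx=1.5,fy=1.5,interpolation=cv2.INTER_CUBIC));np.savez("pics/w4.npz",**f)
E
```

```text
9.45 [ 435.33877079 -286.7727499   202.42729651] [ 2.80025322e+00 -1.76608392e-03  1.29642441e+00] [-0.67163623  0.08010118  2.11098145  0.21939065  0.64618769 -0.55217223]
```

View pics/w4.png

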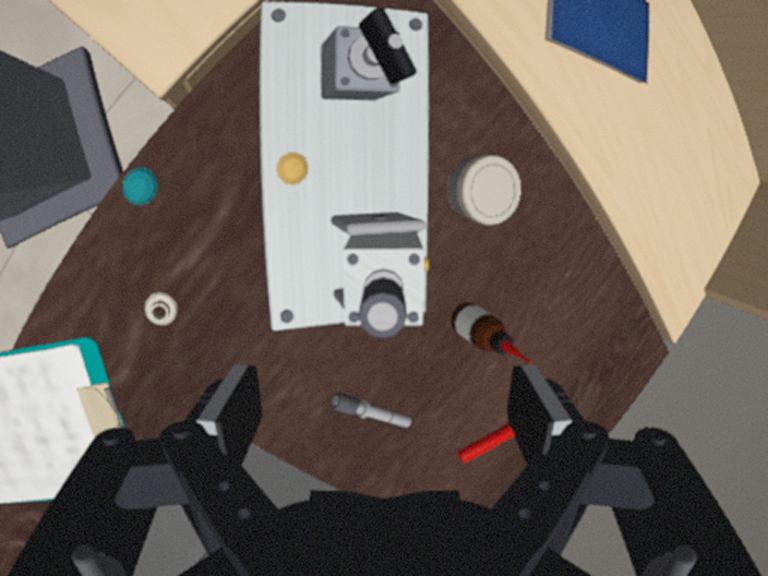

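```bash
python3 - <<'E'
from h import *
W=np.load("pics/w4.npz");W1=np.load("pics/w1.npz");S=np.load("pics/side0.npz");T=np.load("pics/top0.npz")
w=lambda x,y:ray(W,(x/1.5,y/1.5),True);w1=lambda x,y:ray(W1,(x/1.5,y/1.5),True)
h,e=tri([w(383,317),w1(287.5,392.5),ray(S,(290,206)),ray(T,(281.4,225))]);print(h,e)
h2,e2=tri([w(383,317),w1(287.5,392.5)]);print(h2,e2)
a,b=atz(w(375,15),108),atz(w(402,78),108);print("key",(a+b)/2,np.degrees(np.arctan2(*(a-b)[1::-1])))
print([atz(w(*c),12) for c in((262,5),(272,330),(428,12))])
xp,yp,u,R=rodframe()
for H in(h,h2):
    m=H-47*u; print("mouth",m); plan(m+80*u,R); plan(m+16*u,R)
E
```

```text
[ 456.62281646 -292.56457422  148.38873094] [1.7, 1.4, 2.1, 1.5]
[ 455.74682048 -294.00554596  144.15926122] [0.2, 0.2]
key [ 508.66358354 -165.69458256  108.        ] 97.85448295115728
[array([465.0322928 , -96.61196611,  12.        ]), array([ 398.85406946, -332.54550381,   12.        ]), array([ 590.8109786 , -127.31922082,   12.        ])]
mouth [ 472.15287463 -296.87144052  104.23821344]
turn [-0.008 -0.    -0.002] then shift [-0.0004  0.0016  0.0257]
turn [-0.008 -0.    -0.002] then shift [-0.0004  0.0016  0.0897]
mouth [ 471.27687865 -298.31241226  100.00874372]
turn [-0.008 -0.    -0.002] then shift [-0.002  -0.0003  0.0295]
turn [-0.008 -0.    -0.002] then shift [-0.002  -0.0003  0.0935]
```

Emit:
play_rows:
  moves:
    - [[-0.001,0.001,0.02],[-0.008,0,-0.002],70]
    - [[0,0,0.025],[0,0,0],70]
    - [[0,0,0.025],[0,0,0],70]
    - [[0,0,0.015],[0,0,0],70]
    - [[0,0,0.004],[0,0,0],70]
    - [[0,0,0],[0,0,0],70]
    - [[0,0,0],[0,0,0],70]

```text
clock: 10.2
eef_pos: [466.2, -295.6, 120.8]
tcp_rot: [2.789, 0.001, 1.303]
contact_force: [0.4, 0.8, -0.3]
opening: 0.695
```

```bash
python3 - <<'E'
from rig import *
from h import *
W=np.load("pics/w4.npz")
for ang in(106,96,48.7):
    d=22*np.array([np.cos(np.radians(ang)),np.sin(np.radians(ang)),0])
    for k in(1,-1):
        c=W["R"]@(np.array([513,-163.5,108])+k*d)+W["t"]; th=np.arctan2(np.hypot(c[0],c[1]),c[2]);q=W["intrinsics"][0,0]*th*c[:2]/np.hypot(c[0],c[1])+W["intrinsics"][:2,2];print(ang,q*1.5)
s=sense();print(s["clock"],s["eef_pos"],s["contact_force"])
xp,yp,u,R=rodframe()
plan(np.array([472.2,-297.3,103])+16*u,R)
f=grab_frame("wrist");g=cv2.cvtColor(f["pixels"],cv2.COLOR_RGB2BGR)[180:384,130:386];cv2.imwrite("pics/w5.png",cv2.resize(g,None,fx=2.5,fy=2.5,interpolation=cv2.INTER_CUBIC))
E
```

```text
106 [374.48553195   7.65677468]
106 [414.68333306  75.17311165]
96 [380.55168565   5.44290032]
96 [408.89665511  77.70078579]
48.7 [410.88349908  10.06544222]
48.7 [378.10721712  74.53744008]
10.2 [ 466.23721295 -295.61669517  120.76966643] [ 0.44986507  0.78991741 -0.30850849]
turn [0.003 0.    0.003] then shift [-0.     -0.0003  0.0028]
```

View pics/w5.png

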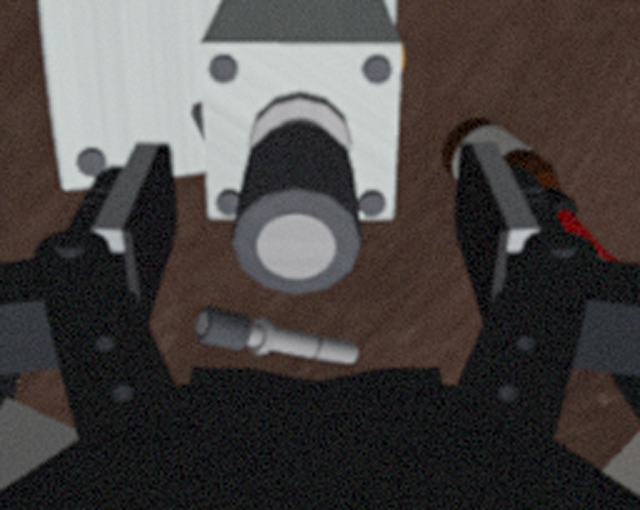

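```bash
python3 - <<'E'
from rig import *
from h import *
s=sense();R=Rn.from_euler("xyz",s["tcp_rot"]);f=grab_frame("wrist");K=f["intrinsics"]
def pf(X):
    c=f["R"]@X+f["t"];r=np.hypot(c[0],c[1]);return K[0,0]*np.arctan2(r,c[2])*c[:2]/r+K[:2,2]
for p in([0,0,-29],[0,-2.8,-29],[0,-2.8,-33],[3,-2.8,-29],[0,-2.8,1]): print(p,(pf(s["eef_pos"]+R.apply(p))-[130,180])*2.5)
print(s["eef_pos"],s["tcp_rot"])
E
```

```text
[0, 0, -29] [307.70258199 248.43551889]
[0, -2.8, -29] [292.08050956 248.37812448]
[0, -2.8, -33] [291.49173621 260.92183903]
[3, -2.8, -29] [291.84836561 234.48971723]
[0, -2.8, 1] [295.75612292 171.1777369 ]
[ 466.19720941 -295.83892195  120.94972788] [2.78848123e+00 1.20681064e-03 1.30251223e+00]
```

Emit:
play_rows:
  moves:
    - [[0,-0.0025,0.002],[0.002,0,0.002],70]
    - [[0,0,0],[0,0,0],70]
    - [[0,0,0],[0,0,0],0]
    - [[0,0,0],[0,0,0],0]
    - [[0,0,0],[0,0,0],0]
    - [[0,0,0],[0,0,0],0]
    - [[0,0,0],[0,0,0],0]
    - [[0,0,0],[0,0,0],0]
    - [[0,0,0],[0,0,0],0]
  squeeze: 60

```text
clock: 11.2
eef_pos: [463.9, -295.4, 117.4]
tcp_rot: [2.792, 0.0, 1.3]
contact_force: [-3.7, 0.5, 5.8]
opening: 0.265
```

Emit:
play_rows:
  moves:
    - [[0,0,-0.004],[0,0,0],0]
    - [[0,0,-0.004],[0,0,0],0]
    - [[0,0,-0.004],[0,0,0],0]
    - [[0,0,-0.004],[0,0,0],0]
    - [[0,0,-0.004],[0,0,0],0]
    - [[0,0,0],[0,0,0],0]

```text
clock: 11.8
eef_pos: [457.5, -293.7, 136.6]
tcp_rot: [2.791, 0.0, 1.3]
contact_force: [1.2, -0.1, -3.4]
opening: 0.265
```

Emit:
play_rows:
  moves:
    - [[0,0,-0.004],[0,0,0],0]
    - [[0,0,-0.004],[0,0,0],0]
    - [[0,0,-0.004],[0,0,0],0]
    - [[0,0,-0.004],[0,0,0],0]
    - [[0,0,-0.002],[0,0,0],0]
    - [[0,0,0],[0,0,0],0]
    - [[0,0,0],[0,0,0],0]
    - [[0,0,0],[0,0,0],0]

```text
clock: 12.6
eef_pos: [451.4, -291.9, 152.7]
tcp_rot: [2.792, 0.0, 1.3]
contact_force: [-0.1, 1.0, -3.7]
opening: 0.262
```

```bash
python3 - <<'E'
from rig import *
from h import *
s=sense();xp,yp,u,R=rodframe();d=s["eef_pos"]-[463.9,-295.4,117.4];print(s["clock"],"drawn",d@u,"lateral",d@xp,d@yp,s["contact_force"],s["opening"])
f=grab_frame("wrist");g=cv2.cvtColor(f["pixels"],cv2.COLOR_RGB2BGR)[140:300,160:360]
f=grab_frame("side");k=cv2.cvtColor(f["pixels"],cv2.COLOR_RGB2BGR)[165:245,240:340]
z=lambda i,n:cv2.resize(i,None,fx=n,fy=n,interpolation=cv2.INTER_CUBIC)
cv2.imwrite("pics/w6.png",np.hstack([z(g,2),z(k,4)]))
E
```

```text
12.6 drawn 37.62399183652419 lateral -0.05775711400105621 0.07235687333439245 [-0.13529021  0.98367754 -3.65780107] 0.2620291570278714
```

View pics/w6.png

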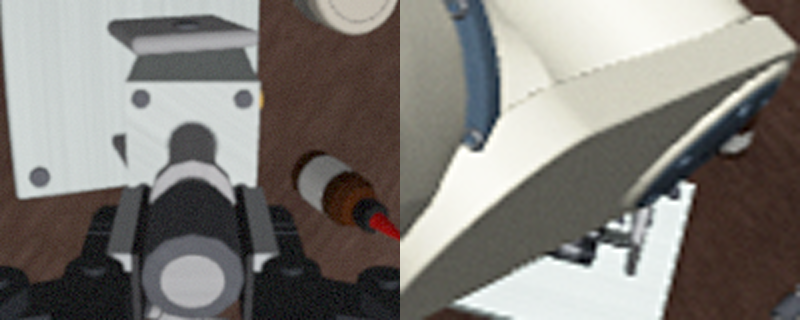

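Emit:
play_rows:
  moves:
    - [[0,0,-0.0024],[0,0,0],0]
    - [[0,0,0],[0,0,0],0]
    - [[0,0,0],[0,0,0],0]
    - [[0,0,0],[0,0,0],0]

```text
clock: 13.1
eef_pos: [450.7, -291.7, 155.2]
tcp_rot: [2.792, 0.0, 1.3]
contact_force: [-0.0, 0.8, -3.9]
opening: 0.262
```

```bash
python3 - <<'E'
from rig import *
from h import *
s=sense();xp,yp,u,R=rodframe();d=s["eef_pos"]-[463.9,-295.4,117.4];print(s["clock"],"drawn",d@u,"lateral",d@xp,d@yp,s["contact_force"],s["opening"])
G=np.mean([grab_frame("wrist")["pixels"].astype(float) for _ in range(6)],0).astype(np.uint8)
f=grab_frame("wrist");np.savez("pics/w7.npz",**f)
g=cv2.cvtColor(G,cv2.COLOR_RGB2BGR)[180:250,215:315]
cv2.imwrite("pics/w7.png",cv2.resize(g,None,fx=8,fy=8,interpolation=cv2.INTER_CUBIC))
K=f["intrinsics"]
def pf(X):
    c=f["R"]@X+f["t"];r=np.hypot(c[0],c[1]);return ((K[0,0]*np.arctan2(r,c[2])*c[:2]/r+K[:2,2])-[215,180])*8
for H in([472.2,-297.3,103],):
    for a in(-4,-2,0,2,4): print(a,pf(np.array(H)+8*yp+a*u))
E
```

```text
13.1 drawn 40.164444363520666 lateral 0.09818791116536119 0.03762455563627709 [-0.03775557  0.799457   -3.85297396] 0.2617797942227771
-4 [345.83843853 152.11673305]
-2 [346.02148726 159.21103256]
0 [346.20775411 166.43423696]
2 [346.39732107 173.78975477]
4 [346.59027279 181.2811104 ]
```

View pics/w7.png

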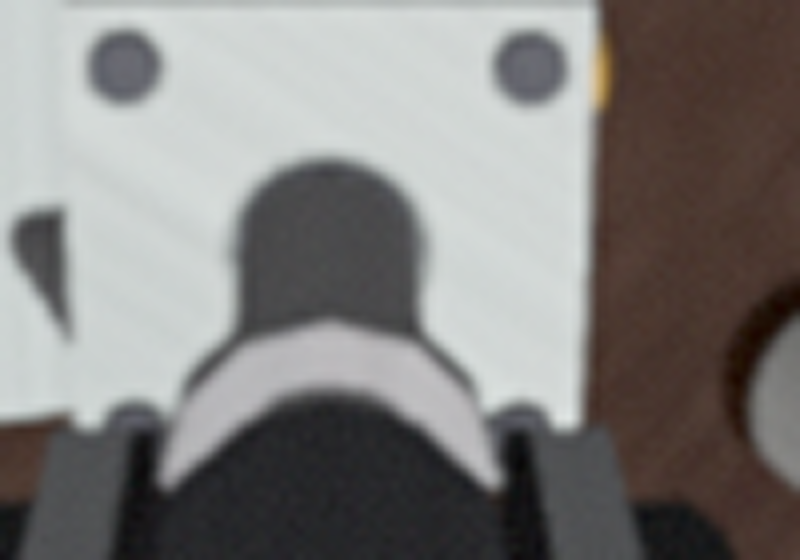

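```bash
python3 - <<'E'
from rig import *
from h import *
xp,yp,u,R=rodframe();f=np.load("pics/w7.npz");K=f["intrinsics"]
def pf(X):
    c=f["R"]@X+f["t"];r=np.hypot(c[0],c[1]);return ((K[0,0]*np.arctan2(r,c[2])*c[:2]/r+K[:2,2])-[215,180])*8
m=np.array([472.2,-297.3,103])
print("bore edge",pf(m+8.6*yp))
for a in(34,37,40,43): print(a,"collar under/top",pf(m+12*yp+a*u)[1],pf(m+12*yp+(a+6)*u)[1])
print(cv2.imread("pics/w7.png",0)[110:420:8,300:360].mean(1).round())
s=sense();print(s["clock"],s["eef_pos"],s["contact_force"],s["opening"])
E
```

```text
bore edge [346.22854561 159.95191266]
34 collar under/top 262.54088045612707 292.6148274741288
37 collar under/top 277.3344568129346 308.4050950816279
40 collar under/top 292.6148274741288 324.7297499740405
43 collar under/top 308.4050950816279 341.6147666809834
[212. 212. 213. 214. 214. 200. 157.  99.  73.  75.  74.  74.  75.  75.
  75.  75.  75.  74.  74.  74.  75.  75.  74.  74.  72.  71.  89. 137.
 177. 187. 187. 185. 187. 185. 165. 117.  70.  45.  37.]
13.45 [ 450.71527757 -291.69227381  155.11431892] [-0.47750707  0.9827111  -2.92359157] 0.2634771299396353
```

```bash
python3 -c "
from rig import *
print(sign_off())"
```

```text
the job is handed in; nothing more can be done
None
```

I vented the cylinder and drew the rod out 40 mm, and the gripper is still holding it there. The job was handed in at about 13.5 s of the 54 s.

- **Vent key:** I turned it clockwise 1.09 rad by the tool. The wrist torque rose to 0.19 N m, well above the spring's 0.08, so it was against its stop. After I let go, a wrist picture showed the bar back near its rest angle. My rough reading there was 98° against 106° before, and at the stop it would be about 49°.
- **Rod:** I gripped the dark head along the leaning axis with 60 N and drew it 40.2 mm by the arm's own reading, with less than 0.1 mm of sideways drift. The collar's top edge in the last picture fell within about a pixel of where a 40 mm draw puts it. The load on the wrist was about 3–4 N, in line with the rod's weight, and there was no sign of slip.
- **Not confirmed:** I could not see the groove at the bore's mouth, as the rod is too dark there in the picture. The 40 mm therefore rests on the arm reading and the collar position.
- **Other points:** One two-view measurement of the head's height came out about 4 mm lower than the others. I used the text's mouth height of 103 mm, which lies between them. I did not touch the pot, bottle, jar or stud, but I did not check their positions again at the end.

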